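Slide the air box cover aside and push the marked valve shut

TASK

Push the cover of the bench air box along its guides, all the way aside onto the closed deck, so that the two valves beneath lie open to view. Then push the handle marked with the round disc at its end clockwise as far as it goes, so that it lies square across its pipe and that valve is shut. Push only, with the fingertips: do not lift or tip the cover, leave the plain straight handle as it is, and leave the cast, jar and cup where they stand.

Things in the scene. Friction and masses are not known exactly. Their poses are not given: they have to be found in the camera images.
- airbox: Fixed grey box, 286 (x) by 252 mm (y), rim 70 mm above the bench. Origin: on the bench under the centre of its valve well; z up, y from the well towards the closed deck, x roughly away from the robot (turned up to 20 degrees). Well: 250 (x) by 100 (y) mm inside, floor 8 mm up. Guides 10 mm high above the rim run along y on both sides.
- deck_end (a point): Middle of the end stop's top edge, 80 mm above the bench, 182 mm from the box origin along box y. The solid deck, level with the rim, reaches from the well (y = +50 mm) to this stop, which is 10 mm high and ends the cover's travel
- cover: Loose aluminium cover, 266 (x) by 120 (y) by 6 mm, about 0.4 kg, lying on the rim between the guides, hiding the well. Origin: centre of its underside; axes as the box's. It slides to box +y by about 122 mm, to the end stop, against a few newtons of friction.
- rib_top (a point): Top middle of the cover's dark upright rib, where to push towards box +y: 80 mm long along x, 10 mm thick, 23 mm high, its top 99 mm above the bench, 20 mm to -y of the cover's centre
- marked_handle (a joint): Angle of the marked valve handle, rad: 0 = open, handle in line with its pipe, pointing to box +y; grows clockwise seen from above; 1.57 = shut, at its stop, pointing to box +x (square across the pipe). Starts between 0 and 0.4. Stiff: stays where it is left, takes about 2 N at the disc to move.
- marked_end (a point): Centre of the round disc at the end of the marked handle: an upright dark steel cylinder, diameter 30 mm, from 36 to 60 mm above the bench (this point is 48 mm up), 45 mm from the pivot axis. The handle's bar between is 10 mm wide, 36 to 46 mm above the bench.
- marked_pivot (a point): On the upright pivot axis of the marked handle, 48 mm above the bench. The two pivots are at box x = -56 and +56 mm, y = -25 mm, marked and plain in either order; the pipes run along box y below the handles, tops 32 mm above the bench
- plain_end (a point): On the other valve's handle, 45 mm from its pivot: a plain straight dark steel bar, 10 mm wide, 56 mm long from its pivot, 36 to 46 mm above the bench, no disc (this point 48 mm up). It starts 0 to 0.4 rad clockwise of box +y and must stay so.
- cast: Bystander: small plaster cast of a dental arch, about 50 by 62 by 32 mm, loose on the bench beside the box's -y side. Origin: underside.
- jar: Bystander: white jar, 60 mm diameter, 75 mm high, loose on the bench beside the box's -y side. Origin: underside centre.
- cup: Bystander: white cup, 68 mm wide, 85 mm high, loose on the bench beyond the deck's end (+y side). Origin: underside centre.

How it is judged:
On the way, in this order (a step that is already met when the one before it is completed fails the run):
1. the cover is slid aside onto the deck, the marked handle not yet shut (y of cover in the frame of airbox above 0.1 m and value of joint marked_handle below 1.2 rad), for 0.2 s.
2. the marked handle is pushed shut (value of joint marked_handle above 1.45 rad), for 0.2 s.
At the end, for the whole second after the job is handed in: The cover lies flat on the deck, at least 100 mm along from the box centre; the marked handle is at 1.45 rad or more; the plain handle's end is within 10 mm, and cast, jar and cup within 25 mm, of where they were (y of cover in the frame of airbox above 0.1 m and z of cover in the frame of airbox between 0.066 and 0.075 m and angle between cover's own z axis and vertical below 0.05 rad and value of joint marked_handle above 1.45 rad and linear speed of cover below 0.01 m/s and distance of plain_end from where it was at the start of the episode below 0.01 m and distance of each of cast, jar, cup from where it was at the start of the episode below 0.025 m); the robot touches nothing.
It fails at once if the cover is lifted or tipped (z of cover in the frame of airbox above 0.079 m or angle between cover's own z axis and vertical above 0.12 rad).
It fails at once if the plain handle is moved (distance of plain_end from where it was at the start of the episode above 0.01 m).
It fails at once if cast, jar or cup is lifted or pushed away (distance of any of cast, jar, cup from where it was at the start of the episode above 0.025 m).
It also fails if it takes over 45 s, if anything falls off the work surface, if the arm or the gripper's body presses on something with over 40 N, if the wrist force passes 120 N, or if a joint passes its speed limit or range.

ROBOT

A 7-joint arm with a two-finger parallel gripper is mounted at the origin on the work surface. World frame = base frame: x ahead of the robot, y to its left, z up, the work surface at z = 0. Lengths are in m, angles in rad, forces in N, time in s.
With the tool pointing down it reaches from about 0.425 to 0.925 m from the base axis. Payload 6.8 kg.
Tool frame: the origin (TCP) lies on the centre line of the jaws, within the pads' length; the fingertips stand 19 mm ahead of it and the grasp point (between the pads) is the TCP (bot.tcp_to_tips is the distance from the TCP to the fingertips, in m); x points along the fingers, y is the direction in which the jaws open and shut, and the axes are right-handed (so a half turn about x gives the same grasp; the last joint's range is limited). The gripper opens to 85 mm and grips with 20 to 120 N. Pads are 22 mm wide; open, the fingers measure 114 mm over their backs; the gripper's body (76 mm by 85 mm) begins 54 mm behind the grasp point. The pads swing forward as they close: fully open they stand 13 mm farther back than shut.
Start: joints at [1.096, 0.477, 0.022, 1.555, -0.011, 1.109, -0.083], TCP at [0.242, -0.63, 0.25] pointing down, gripper open.
Joint ranges: [-2.96, 2.96], [-0.34, 2.1], [-1.41, 1.46], [0.24, 2.44], [-1.37, 4.51], [0.17, 1.92], [-2.96, 2.96]. Speed limits (rad/s): [2.39, 2.39, 3.14, 3.14, 3.14, 3.14, 3.14].

INTERFACE

Orientations are given as a unit quaternion [w, x, y, z].
In Python, from station import status, eyes, bot gives the robot as it stands.
- The arm moves only by the tool apply_moves, never from a script. Its arguments are lists of equal length, an entry for each row: "travel": the shift along the tool's x, y, z in cm, a list of three; "turn": the turn, a rotation vector about the tool's x, y, z in rad, a list of three; "grip": the closure, from 0 (fully open) to 1 (shut). In form: {"travel": [[tx, ty, tz], ...], "turn": [[wx, wy, wz], ...], "grip": [grip, ...]}. A call has 1 to 8 rows; each row shifts and turns the pose as measured when the row begins, along the tool's axes as they then stand; what a row does not reach is not made up. A row lasts 1/12 s, in which the tool goes at most 41.7 mm and 7.16 degrees, less where a joint would pass 70% of its speed; a pose out of reach is approached as far as the arm can. A call is refused whole if a number of a shift passes 4.17 or a number of a turn 0.125, either way. A call with a gripper value outside its range is refused whole. The fingers move at their own pace and stop on an object; "newtons" is the grip in N (left out, the last holds). Time passes only in rows, so rows that do not move let the fingers close. It gives the time, the measured TCP pose, the force and the opening at its end, in the units of the state.
- status.get_obs(): the state, without advancing time (a new reading comes with each control period).
- eyes.read_camera(name): name is "scene" or "top" or "wrist"; returns the picture (420x560x3 uint8, red, green, blue); there is no depth.
- eyes.calibration(name): a dict with "intrinsics" (3x3 intrinsics, pixels), "distortion" ([k1, k2, p1, p2, k3] as OpenCV has them; the pictures are not rectified), "xyz" and "attitude" of the camera in the world; the wrist camera has in their place "T_tool_cam" (4x4, takes a point from camera to tool coordinates, whose origin is the TCP and whose axes are the tool frame's). Camera axes: x right, y down, z forward; pixel columns grow to the right and rows downward; lengths in m; the calibration is good to about 2 mm. A picture is of the moment at which its call begins: read the wrist's pose just before it. calibration takes no time and is no camera call.
- bot.hand_in(): hands the job in, once; it reports no verdict.
Trained networks look in the newest picture that a camera, given by its name, has taken for a name from the list of things; names that differ only in an ending like _2 or _b are one class to them, and where a whole thing is asked for, a point or a joint stands for the part that bears it (a point fixed in the world has none). Each returns a list of dicts, best first, with "score" (0 to 1); they miss things now and then, are a little off and sometimes report something else, mostly with a low value. They report only what shows in the picture. A call takes as long as a camera call.
- eyes.masks_of(thing, camera): "region" (420x560 bool, what is visible of it) and "rect" ([left, top, right, bottom] in pixels, round what is visible of it).
The state is a dict: "t": time; "q": joint angles; "joint_vel": joint speeds; "joint_torque": joint torques, N m; "eef_pos": TCP position; "tool_rot": TCP orientation; "contact_force": force on the tool from outside, world axes, zero at the start; "torque": the same for the moment, N m; "gripper_width": opening from 0.0 (shut) to 1.0 (fully open).
Only numpy, scipy, OpenCV 4.12 (cv2) and the standard library are available. Lean on these libraries where they do the work, as an engineer would, in place of code of your own. Each camera call takes 0.05 s, during which the arm holds its last target. There are 200 camera calls.

## Working session

There is one attempt and no reset: what is moved stays moved. The work goes in short steps, Python scripts to look and compute and a tool call to move; the robot and the scene stay as the last step left them, time stands still between calls to the robot, and variables do not carry over. Pictures are saved under pics/ and viewed, about 8 in all and at most 12, crops included, and the job is handed in when it is done.

Besides the shell and the picture viewer there is one more tool, called after "Emit:" as name(argument=value, ...) on one line, values as JSON. apply_moves: Moves the arm, as the interface text tells. Its arguments: {"type":"object","properties":{"travel":{"type":"array"},"turn":{"type":"array"},"grip":{"type":"array"},"newtons":{"type":"number"}},"required":["travel","turn","grip"]}

```bash
mkdir -p pics; cat > h.py <<'E'
import numpy as np,cv2
from scipy.spatial.transform import Rotation as R
from station import status,eyes,bot
def q2R(q): return R.from_quat([q[1],q[2],q[3],q[0]]).as_matrix()
def cam(name,obs=None):
    c=eyes.calibration(name);K=np.array(c["intrinsics"],float);D=np.array(c["distortion"],float)
    if "T_tool_cam" in c:
        o=obs or status.get_obs();T=np.eye(4);T[:3,:3]=q2R(o["tool_rot"]);T[:3,3]=o["eef_pos"];T=T@np.array(c["T_tool_cam"])
        return K,D,T[:3,:3],T[:3,3]
    a=np.array(c["attitude"]);return K,D,(q2R(a) if a.size==4 else a),np.array(c["xyz"],float)
def onplane(c,px,z):
    K,D,Rm,p=c;u=cv2.undistortPoints(np.array(px,float).reshape(-1,1,2),K,D)[:,0]
    d=np.c_[u,np.ones(len(u))]@Rm.T
    return p+d*((z-p[2])/d[:,2])[:,None]
def proj(c,P):
    K,D,Rm,p=c;return cv2.projectPoints((np.array(P,float).reshape(-1,3)-p)@Rm,np.zeros(3),np.zeros(3),K,D)[0][:,0]
def snap(name,f=None):
    o=status.get_obs();im=eyes.read_camera(name)
    if f: cv2.imwrite("pics/"+f,im[:,:,::-1])
    return im,cam(name,o)
E
python3 - <<'E'
from h import *
print(status.get_obs());print(eyes.calibration("top"))
a,c=snap("top","top0.png");
for n in ["airbox","cover","rib_top","cast","jar","cup"]:
    for m in eyes.masks_of(n,"top")[:2]:
        ys,xs=np.nonzero(m["region"]);print(n,round(m["score"],2),m["rect"],xs.mean(),ys.mean(),len(xs), cv2.minAreaRect(np.c_[xs,ys].astype(np.float32)))
snap("scene","scene0.png")
E
```

```text
{'t': 0.0, 'q': array([ 1.095875  ,  0.47778563,  0.0223527 ,  1.55647045, -0.01149225,
        1.10930902, -0.08309761]), 'joint_vel': array([ 0.00012533, -0.00190892,  0.0003779 , -0.00020082,  0.0020783 ,
       -0.00246733, -0.00142371]), 'joint_torque': array([-1.05639996e-03, -5.96449506e+01,  1.60720691e+00, -2.81198376e+01,
        1.23536252e-02,  9.36062570e-03,  2.28302275e-05]), 'eef_pos': array([ 0.24186238, -0.62957029,  0.24932763]), 'tool_rot': array([-0.12834119, -0.69507479, -0.12959968,  0.69541606]), 'contact_force': array([0.04500842, 0.90343089, 0.24429293]), 'torque': array([-0.0297401 , -0.06686495,  0.00704934]), 'gripper_width': 0.9996655869973541}
{'intrinsics': array([[390.8987188 ,   0.        , 278.31414341],
       [  0.        , 390.8987188 , 215.1588518 ],
       [  0.        ,   0.        ,   1.        ]]), 'distortion': array([-0.05341773,  0.        ,  0.        ,  0.        ,  0.        ]), 'xyz': array([0.53369466, 0.00887248, 0.85806677]), 'attitude': array([-0.00339345,  0.71097907, -0.70305969,  0.01429413])}
airbox 0.89 [208.3, 142.4, 374.1, 
[... 400 characters left out ...]
7927815805 8035 ((323.3155517578125, 237.0796356201172), (61.567569732666016, 133.94595336914062), 18.924644470214844)
cast 0.65 [385.9, 264.9, 418.3, 299.1] 398.7312834224599 281.05213903743316 748 ((398.1410217285156, 281.7508239746094), (31.6074275970459, 26.454042434692383), 66.37062072753906)
cast 0.45 [391.0, 203.8, 432.5, 232.4] 412.1102620087336 217.96397379912665 916 ((412.0, 218.0), (28.0, 38.0), 90.0)
jar 0.66 [390.7, 202.9, 430.1, 230.1] 411.67844925883696 217.48232611174458 877 ((411.5, 217.5), (27.0, 37.0), 90.0)
cup 0.9 [175.4, 155.1, 208.5, 188.4] 192.12688821752266 171.70392749244712 993 ((192.25001525878906, 172.25001525878906), (37.47665786743164, 32.52690887451172), 45.0)
```

View pics/top0.png

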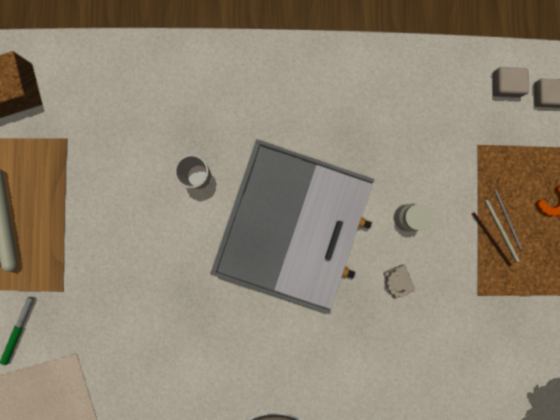

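View pics/scene0.png

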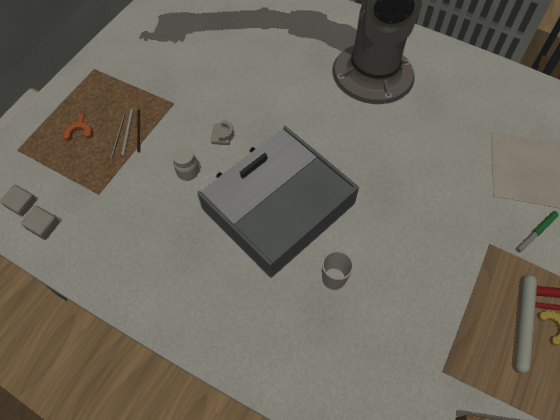

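The top view shows the box turned about -18°, with the cover centred near (323,237), the rib at (334,240) and the deck to the left. The jar at (411,217) and cast at (399,282) are to the right, and the cup is at (192,172).

```bash
cat > m.py <<'E'
from h import *
a,c=snap("top")
pts=[[260,142],[373,181],[329,312],[212,273]]
P=onplane(c,pts,0.08);print("box corners",P.round(4)); print([np.linalg.norm(P[i]-P[i-1]).round(4) for i in range(4)])
m=eyes.masks_of("cover","top")[0]["region"];ys,xs=np.nonzero(m)
bx=cv2.boxPoints(cv2.minAreaRect(onplane(c,np.c_[xs,ys],0.076)[:,:2].astype(np.float32)));print("cover",bx.round(4),bx.mean(0))
g=a.max(2); k=np.zeros_like(m);k[215:268,320:350]=1
ys,xs=np.nonzero((g<70)&k);r=cv2.minAreaRect(onplane(c,np.c_[xs,ys],0.095)[:,:2].astype(np.float32));rb=cv2.boxPoints(r);print("rib",len(xs),r,rb.round(4))
o=status.get_obs();print(q2R(o["tool_rot"]).round(3))
for n,px,z in [("jar",(411,217),.05),("cast",(399,282),.02),("cup",(192,172),.06)]: print(n,onplane(c,[px],z).round(3))
# refine box: edges of dark frame via detector mask hull
am=(eyes.masks_of("airbox","top")[0]["region"]|m).astype(np.uint8)
ys,xs=np.nonzero(am);q=onplane(c,np.c_[xs,ys],0.08)[:,:2].astype(np.float32);r=cv2.minAreaRect(q);print("box",r,cv2.boxPoints(r).round(4))
E
python3 m.py
```

```text
box corners [[ 0.6994  0.0353  0.08  ]
 [ 0.6241 -0.1926  0.08  ]
 [ 0.3615 -0.1061  0.08  ]
 [ 0.4369  0.1273  0.08  ]]
[np.float64(0.2781), np.float64(0.24), np.float64(0.2765), np.float64(0.2453)]
cover [[ 0.3653 -0.1108]
 [ 0.6203 -0.195 ]
 [ 0.659  -0.078 ]
 [ 0.404   0.0062]] [ 0.5121459  -0.09439959]
rib 202 ((0.5050296783447266, -0.11083941906690598), (0.009940569289028645, 0.07736575603485107), 71.9552230834961) [[ 0.4667 -0.1036]
 [ 0.5403 -0.1275]
 [ 0.5433 -0.1181]
 [ 0.4698 -0.0941]]
[[-0.     0.359 -0.933]
 [ 0.    -0.933 -0.359]
 [-1.    -0.    -0.   ]]
jar [[ 0.553 -0.281  0.05 ]]
cast [[ 0.413 -0.266  0.02 ]]
cup [[0.64  0.174 0.06 ]]
box ((0.5284911394119263, -0.042685896158218384), (0.2747762203216553, 0.28709137439727783), 71.84021759033203) [[ 0.3493 -0.1285]
 [ 0.6221 -0.218 ]
 [ 0.7077  0.0431]
 [ 0.4349  0.1326]]
```

Emit:
apply_moves(travel=[[0,0,0],[0,0,0],[0,0,0],[0,0,0],[0,0,0],[0,0,0],[0,0,0],[0,0,0]], turn=[[-0.111,0,0],[-0.111,0,0],[-0.111,0,0],[-0.111,0,0],[-0.111,0,0],[-0.111,0,0],[-0.111,0,0],[-0.111,0,0]], grip=[1,1,1,1,1,1,1,1])

```text
t: 1.22
eef_pos: [0.2423, -0.6301, 0.2506]
tool_rot: [-0.426, -0.564, -0.426, 0.565]
contact_force: [0.3, -0.2, -0.5]
gripper_width: -0.0
```

Emit:
apply_moves(travel=[[0,0.7,-4],[0,0.7,-4],[0,0.7,-4],[0,0.7,-4],[0,0.7,-4],[0,0.7,-4],[0,0.7,-4],[0,0.7,-4]], turn=[[0,0,0],[0,0,0],[0,0,0],[0,0,0],[0,0,0],[0,0,0],[0,0,0],[0,0,0]], grip=[1,1,1,1,1,1,1,1])

```text
t: 1.88
eef_pos: [0.3793, -0.3382, 0.2483]
tool_rot: [-0.424, -0.565, -0.421, 0.569]
contact_force: [0.9, -0.2, 0.6]
gripper_width: -0.003
```

```bash
cat > b.py <<'E'
from h import *
O=np.array([.5115,-.093]);yaw=np.deg2rad(-18.1)
B=np.array([[np.cos(yaw),-np.sin(yaw)],[np.sin(yaw),np.cos(yaw)]])
def here():
    o=status.get_obs();Rm=q2R(o["tool_rot"]);print("box xy mm",((np.array(o["eef_pos"][:2])-O)@B*1e3).round(1),"z",round(o["eef_pos"][2]*1e3,1),"tool y deg",np.degrees(np.arctan2(Rm[1,1],Rm[0,1])).round(2),"down",Rm[:,0].round(3),"F box",(np.array(o["contact_force"][:2])@B).round(1),"t",round(o["t"],2))
    return o,Rm
def go(bx,by,z):  # travel in tool cm
    o,Rm=here();w=np.r_[O+B@np.array([bx,by])/1e3,z/1e3];print("go",((w-o["eef_pos"])@Rm*100).round(2))
E
python3 -c "
from b import *
go(0,-65,200);go(0,-65,104)"
```

```text
box xy mm [ -49.5 -274.1] z 248.3 tool y deg -16.6 down [-0.002 -0.008 -1.   ] F box [0.9 0.1] t 1.88
go [  4.65   5.49 -20.82]
box xy mm [ -49.5 -274.1] z 248.3 tool y deg -16.6 down [-0.002 -0.008 -1.   ] F box [0.9 0.1] t 1.88
go [ 14.25   5.49 -20.9 ]
```

Emit:
apply_moves(travel=[[0.6,0.7,-3],[0.6,0.7,-3],[0.6,0.7,-3],[0.6,0.7,-3],[0.6,0.7,-3],[0.6,0.7,-3],[0.6,0.7,-3],[0,0,0]], turn=[[0.013,0,0],[0.013,0,0],[0,0,0],[0,0,0],[0,0,0],[0,0,0],[0,0,0],[0,0,0]], grip=[1,1,1,1,1,1,1,1])

```text
t: 2.55
eef_pos: [0.4984, -0.1351, 0.2068]
tool_rot: [-0.422, -0.57, -0.413, 0.57]
contact_force: [-0.4, 0.2, -0.1]
gripper_width: -0.002
```

```bash
python3 -c "
from b import *
go(0,-65,104)
im,c=snap('wrist','w1.png')
snap('top','t1.png')
s=eyes.masks_of('rib_top','wrist')
print([(x['score'],x['rect']) for x in s])
print(proj(c,[[.505,-.111,.099]]))
"
```

```text
box xy mm [  0.7 -44.1] z 206.8 tool y deg -17.55 down [ 0.007 -0.01  -1.   ] F box [-0.4  0. ] t 2.55
go [10.29 -0.19  2.01]
[(0.95, [102.3, 67.3, 446.3, 215.3])]
[[273.86643454 176.56663428]]
```

View pics/w1.png

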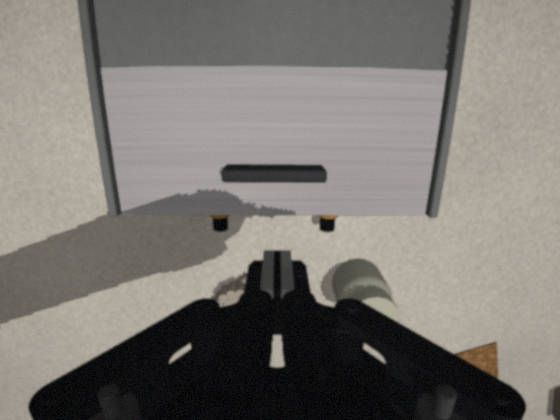

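The rib is centred at (274,173) in the wrist view, within 3 px of where I projected it. The gripper is lined up, so I'll descend behind the rib.

Emit:
apply_moves(travel=[[2,0,1.0],[2,0,0.8],[2,0,0.2],[2,0,0],[1.5,0,0],[0.4,0,0],[0,0,0]], turn=[[0.01,0,0],[0,0,0],[0,0,0],[0,0,0],[0,0,0],[0,0,0],[0,0,0]], grip=[1,1,1,1,1,1,1])

```text
t: 3.28
eef_pos: [0.4871, -0.1768, 0.1081]
tool_rot: [-0.416, -0.576, -0.399, 0.58]
contact_force: [1.2, -0.7, 0.7]
gripper_width: 0.0
```

```bash
python3 -c "
from b import *
go(0,-36,104)"
```

```text
box xy mm [  2.8 -87.2] z 108.1 tool y deg -19.64 down [ 0.009 -0.022 -1.   ] F box [ 1.3 -0.3] t 3.28
go [ 0.32 -0.43 -5.12]
```

Emit:
apply_moves(travel=[[0.2,-0.2,-1],[0.1,-0.2,-1.5],[0,0,-1.5],[0,0,-1],[0,0,-0.5],[0,0,0]], turn=[[-0.027,0.017,-0.015],[0,0,0],[0,0,0],[0,0,0],[0,0,0],[0,0,0]], grip=[1,1,1,1,1,1])

```text
t: 3.78
eef_pos: [0.5018, -0.1285, 0.1098]
tool_rot: [0.415, 0.575, 0.41, -0.574]
contact_force: [-0.5, -0.3, 0.4]
gripper_width: 0.001
```

```bash
python3 -c "
from b import *
go(0,86,104)"
```

```text
box xy mm [  1.8 -36.7] z 109.8 tool y deg -18.66 down [ 0.005 -0.005 -1.   ] F box [-0.4 -0.4] t 3.78
go [  0.53  -0.31 -12.27]
```

Emit:
apply_moves(travel=[[0.4,0,0],[0.1,-0.1,-0.5],[0,-0.1,-1.2],[0,0,-1.5],[0,0,-1.5],[0,0,-1.5],[0,0,-1],[0,0,0]], turn=[[-0.008,0,0],[0,0,0],[0,0,0],[0,0,0],[0,0,0],[0,0,0],[0,0,0],[0,0,0]], grip=[1,1,1,1,1,1,1,1])

```text
t: 4.45
eef_pos: [0.5216, -0.0681, 0.1049]
tool_rot: [-0.416, -0.573, -0.406, 0.578]
contact_force: [0.3, -0.5, 0.3]
gripper_width: -0.004
```

```bash
python3 -c "
from b import *
go(0,86,104)"
```

```text
box xy mm [ 1.9 26.8] z 104.9 tool y deg -18.93 down [ 0.002 -0.017 -1.   ] F box [ 0.4 -0.4] t 4.45
go [-0.   -0.27 -5.92]
```

Emit:
apply_moves(travel=[[0,-0.1,-1],[0,0,-1.2],[0,0,-1.2],[0,0,-1],[0,0,-0.7],[0,0,-0.5],[0,0,-0.4],[0,0,0]], turn=[[-0.012,0.01,-0.01],[0,0,0],[0,0,0],[0,0,0],[0,0,0],[0,0,0],[0,0,0],[0,0,0]], grip=[1,1,1,1,1,1,1,1])

```text
t: 5.12
eef_pos: [0.5394, -0.0119, 0.1037]
tool_rot: [-0.414, -0.57, -0.412, 0.578]
contact_force: [-1.1, -2.5, 1.0]
gripper_width: 0.001
```

```bash
python3 -c "
from b import *
go(0,86,104);snap('top','t2.png')"
```

```text
box xy mm [ 1.3 85.8] z 103.7 tool y deg -18.52 down [-0.008 -0.01  -1.   ] F box [-0.3 -2.7] t 5.12
go [-0.03 -0.13 -0.02]
```

View pics/t2.png

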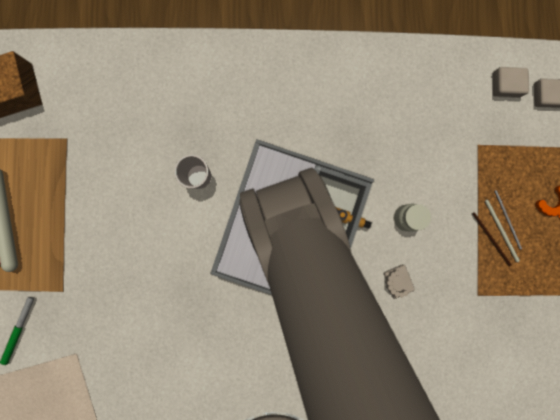

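The cover is over the deck and the well is open. I'll nudge it against the stop, then back off to look into the well.

Emit:
apply_moves(travel=[[0,0,-0.5],[0,0,-0.3],[0,0,1],[-2,0,1],[-3,0,2],[-3,0,3],[-2,0,3],[0,0,2]], turn=[[0,0,0],[0,0,0],[0,0,0],[0,0,0],[0,0,0],[0,0,0],[0,0,0],[0,0,0]], grip=[1,1,1,1,1,1,1,1])

```text
t: 5.83
eef_pos: [0.5012, -0.1202, 0.2074]
tool_rot: [-0.415, -0.566, -0.415, 0.579]
contact_force: [0.2, -0.3, 0.0]
gripper_width: 0.003
```

Emit:
apply_moves(travel=[[0,0,2],[0,0,1],[0,0,0]], turn=[[0,0,0],[0,0,0],[0,0,0]], grip=[1,1,1])

```text
t: 6.08
eef_pos: [0.4905, -0.1544, 0.2096]
tool_rot: [-0.414, -0.569, -0.412, 0.579]
contact_force: [-0.5, 0.5, 0.5]
gripper_width: 0.002
```

```bash
python3 -c "
from b import *
go(0,-60,220)
im,c=snap('wrist','w3.png')
for n in ['marked_end','plain_end','marked_handle','marked_pivot','cover']:
    for s in eyes.masks_of(n,'wrist')[:2]:
        ys,xs=np.nonzero(s['region']);print(n,round(s['score'],2),s['rect'],len(xs))
W=lambda x,y,z:np.r_[O+B@np.array([x,y])/1e3,z/1e3]
print(proj(c,[W(-56,-25,46),W(56,-25,46),W(0,102+60*0,99)]).round(0))
"
```

```text
box xy mm [ -0.9 -64.9] z 209.6 tool y deg -18.52 down [-0.01  -0.011 -1.   ] F box [-0.6  0.3] t 6.08
go [-1.05  0.08 -0.48]
marked_end 0.64 [205.5, 75.0, 245.2, 157.8] 1879
plain_end 0.58 [327.1, 77.9, 364.0, 161.1] 1256
plain_end 0.56 [98.0, 3.2, 457.6, 41.6] 12739
marked_handle 0.76 [204.6, 77.3, 244.1, 156.3] 1906
marked_handle 0.4 [326.7, 79.8, 363.9, 160.1] 1165
marked_pivot 0.96 [201.4, 56.2, 241.1, 170.1] 2921
cover 0.73 [97.1, 0.0, 455.7, 41.4] 13010
[[217. 145.]
 [340. 145.]
 [277. -40.]]
```

View pics/w3.png

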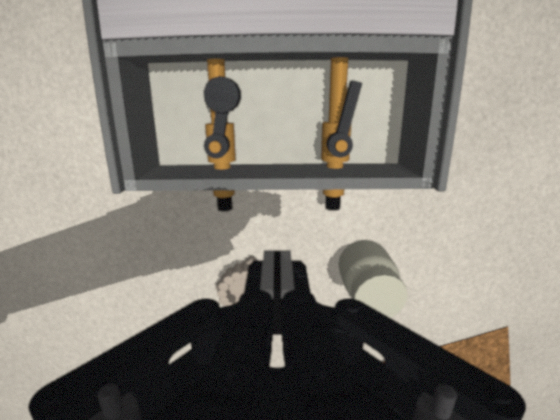

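The marked valve is on the left at box x = -56: disc at (222,95), pivot at (217,146). The plain bar is on the right, from (340,146) to (355,83). Both pivots match my box pose.

```bash
python3 -c "
from b import *
o,Rm=here();c=cam('wrist',o)
for px,z in [((222,95),.06),((217,146),.046),((355,83),.046),((280,38),.076),((278,265),.19)]: print(px,((onplane(c,[px],z)[0,:2]-O)@B*1e3).round(1))
go(-95,35,200)"
```

```text
box xy mm [ -0.9 -61. ] z 209.3 tool y deg -18.17 down [-0.01  -0.009 -1.   ] F box [-0.6  0.4] t 6.38
(222, 95) [-47.   22.3]
(217, 146) [-56.2 -21.9]
(355, 83) [65.1 32.3]
(280, 38) [ 0.7 62.7]
(278, 265) [ -0.2 -60.6]
box xy mm [ -0.9 -61. ] z 209.3 tool y deg -18.17 down [-0.01  -0.009 -1.   ] F box [-0.6  0.4] t 6.38
go [ 0.88 -9.41 -9.6 ]
```

Emit:
apply_moves(travel=[[0,-2,-2],[0,-2,-2],[0,-2,-2],[0,-1.5,-1.2],[0,-0.5,-0.5],[0,0,0]], turn=[[0,0,0],[0,0,0],[0,0,0],[0,0,0],[0,0,0],[0,0,0]], grip=[1,1,1,1,1,1])

```text
t: 6.88
eef_pos: [0.4392, -0.044, 0.2075]
tool_rot: [-0.417, -0.566, -0.417, 0.576]
contact_force: [0.5, -0.5, 0.5]
gripper_width: 0.0
```

```bash
python3 -c "
from b import *
go(-92,20,100);print(eyes.calibration('wrist')['T_tool_cam'])"
```

```text
box xy mm [-83.9  24.1] z 207.5 tool y deg -17.71 down [-0.011 -0.007 -1.   ] F box [ 0.6 -0.4] t 6.88
go [10.75 -0.73  0.3 ]
[[ 5.43591198e-04 -3.13788066e-01  9.49492893e-01 -1.23574430e-01]
 [ 9.99999430e-01  1.04356778e-03 -2.27628637e-04  1.82327793e-04]
 [-9.19433039e-04  9.49492475e-01  3.13788454e-01 -8.09737398e-02]
 [ 0.00000000e+00  0.00000000e+00  0.00000000e+00  1.00000000e+00]]
```

Emit:
apply_moves(travel=[[2,-0.6,0.2],[2,0,0],[2,0,0],[2,0,0],[1.5,0,0],[0.5,0,0],[0,0,0]], turn=[[0,0.008,0.01],[0,0,0],[0,0,0],[0,0,0],[0,0,0],[0,0,0],[0,0,0]], grip=[1,1,1,1,1,1,1])

```text
t: 7.47
eef_pos: [0.4404, -0.0472, 0.1049]
tool_rot: [0.42, 0.573, 0.414, -0.569]
contact_force: [-0.2, -0.4, 0.5]
gripper_width: -0.002
```

```bash
python3 -c "
from b import *
go(-92,20,68)"
```

```text
box xy mm [-81.9  21.4] z 104.9 tool y deg -17.67 down [ 0.01  -0.004 -1.   ] F box [-0.1 -0.5] t 7.47
go [ 3.68 -1.06  0.13]
```

Emit:
apply_moves(travel=[[0,-0.8,0],[0.3,-0.3,0],[1.2,0,0],[1.2,0,0],[0.7,0,0],[0.2,0,0],[0,0,0]], turn=[[0,0,-0.01],[0,0,0],[0,0,0],[0,0,0],[0,0,0],[0,0,0],[0,0,0]], grip=[1,1,1,1,1,1,1])

```text
t: 8.05
eef_pos: [0.4327, -0.0447, 0.0716]
tool_rot: [0.419, 0.573, 0.415, -0.569]
contact_force: [0.4, -0.3, 0.3]
gripper_width: -0.001
```

```bash
python3 -c "
from b import *
go(-76,25,68);im,c=snap('wrist','w4.png')"
```

```text
box xy mm [-89.9  21.4] z 71.6 tool y deg -17.78 down [ 0.008 -0.001 -1.   ] F box [ 0.4 -0.1] t 8.05
go [ 0.37  1.39 -0.35]
```

View pics/w4.png

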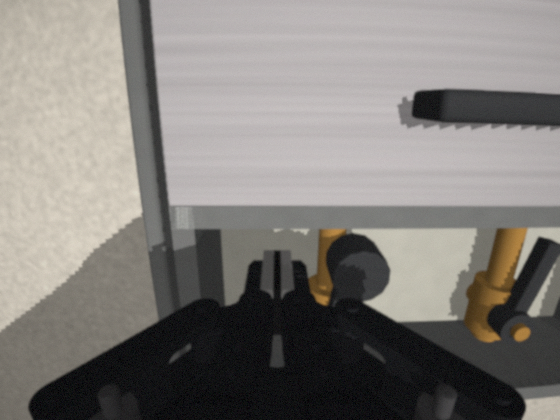

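The fingertips, at (278,262), are left of the disc at (360,268) with a gap between. I'll start the arc push.

Emit:
apply_moves(travel=[[0.3,0.6,-0.2],[0,0.8,-0.2],[0,0.7,-0.1],[0,0.7,-0.1],[0,0.6,-0.1],[0,0.4,0],[0,0,0]], turn=[[0,0,0],[0,0,0],[0,0,0],[0,0,0],[0,0,0],[0,0,0],[0,0,0]], grip=[1,1,1,1,1,1,1])

```text
t: 8.68
eef_pos: [0.4753, -0.05, 0.0702]
tool_rot: [0.419, 0.573, 0.415, -0.569]
contact_force: [0.0, 1.2, -1.0]
gripper_width: 0.001
```

```bash
python3 -c "
from b import *
go(-34,24,68)"
```

```text
box xy mm [-47.8  29.6] z 70.2 tool y deg -17.8 down [ 0.008 -0.002 -1.   ] F box [-0.4  1.2] t 8.68
go [0.23 1.37 0.57]
```

Emit:
apply_moves(travel=[[0.2,0.6,0.2],[0,0.6,0.3],[0,0.5,0.4],[0,0.4,0.5],[0,0.3,0.5],[0,0,0]], turn=[[0,0,0],[0,0,0],[0,0,0],[0,0,0],[0,0,0],[0,0,0]], grip=[1,1,1,1,1,1])

```text
t: 9.18
eef_pos: [0.4948, -0.0771, 0.0682]
tool_rot: [0.419, 0.574, 0.415, -0.569]
contact_force: [-0.5, -0.2, -0.5]
gripper_width: 0.002
```

```bash
python3 -c "
from b import *
go(-11,0,68);im,c=snap('wrist','w5.png')"
```

```text
box xy mm [-20.8   9.9] z 68.2 tool y deg -17.73 down [ 0.009 -0.    -1.   ] F box [-0.4 -0.3] t 9.18
go [0.02 0.97 1.  ]
```

View pics/w5.png

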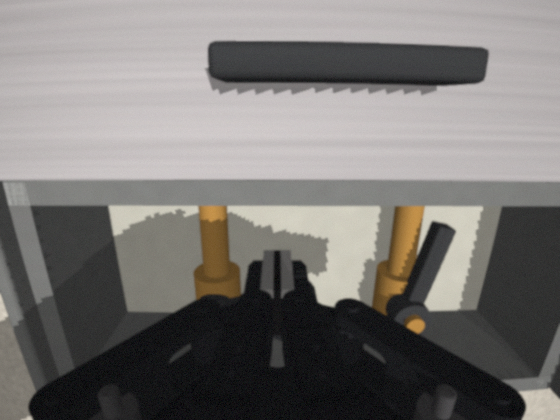

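The handle has swung round under the fingers and the plain bar hasn't moved. I'll finish the push towards -y up to the stop.

Emit:
apply_moves(travel=[[0,0.4,0.4],[0,0.4,0.4],[0,0.1,0.4],[0,0,0.4],[0,0,0.3]], turn=[[0,0,0],[0,0,0],[0,0,0],[0,0,0],[0,0,0]], grip=[1,1,1,1,1])

```text
t: 9.65
eef_pos: [0.5002, -0.0893, 0.0686]
tool_rot: [0.419, 0.576, 0.419, -0.563]
contact_force: [0.8, 7.4, -1.5]
gripper_width: 0.001
```

```bash
python3 -c "
from b import *
go(-11,0,68)"
```

```text
box xy mm [-11.9  -0. ] z 68.6 tool y deg -17.34 down [ 0.014  0.011 -1.   ] F box [-1.5  7.3] t 9.65
go [ 0.06  0.09 -0.  ]
```

Emit:
apply_moves(travel=[[0,0,0.7],[0,0,0.8],[0,0,0.8]], turn=[[0,0,0],[0,0,0],[0,0,0]], grip=[1,1,1])

```text
t: 9.9
eef_pos: [0.4998, -0.0901, 0.069]
tool_rot: [0.419, 0.581, 0.428, -0.55]
contact_force: [3.6, 21.8, -3.8]
gripper_width: -0.003
```

Emit:
apply_moves(travel=[[0,0,-0.8],[-1,0,-0.3],[-2,0,0],[-3,0,0],[-3,0,1],[-2.5,0,3],[-1,0,3],[0,0,0]], turn=[[0,0,0],[0,0,0],[0,0,0],[0,0,0],[0,0,0],[0,0,0],[0,0,0],[0,0,0]], grip=[1,1,1,1,1,1,1,1])

```text
t: 10.57
eef_pos: [0.4802, -0.155, 0.2011]
tool_rot: [0.422, 0.579, 0.429, -0.55]
contact_force: [-0.8, -0.2, 0.2]
gripper_width: 0.002
```

```bash
python3 -c "
from b import *
go(0,-60,220);im,c=snap('wrist','w6.png');snap('top','t6.png')
W=lambda x,y,z:np.r_[O+B@np.array([x,y])/1e3,z/1e3]
print('predicted disc px at shut, 1.45:',proj(c,[W(-11,-25,60),W(-56+45*np.sin(1.45),-25+45*np.cos(1.45),60),W(-56,-25,46),W(56,-25,46)]).round(1))"
```

```text
box xy mm [-10.5 -68.6] z 201.1 tool y deg -15.96 down [ 0.028  0.033 -0.999] F box [-0.7 -0.5] t 10.57
go [-1.84  1.12 -0.9 ]
predicted disc px at shut, 1.45: [[275.1 152.9]
 [275.  146.4]
 [224.3 149.2]
 [349.5 153.8]]
```

View pics/w6.png

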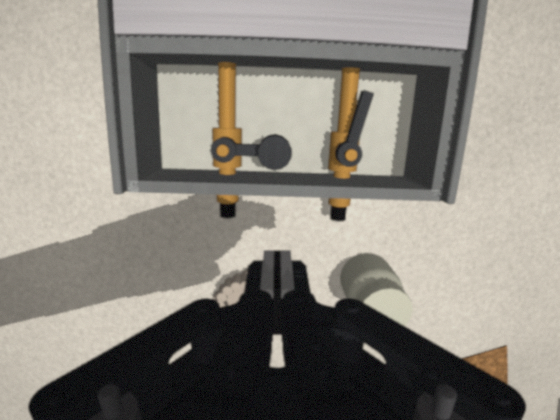

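The disc is at (274,152) against a predicted (275,153) for shut, and the plain bar looks unchanged. I'll check the bystanders, then hand in.

```bash
python3 -c "
from b import *
a=cv2.imread('pics/top0.png',0).astype(int);b=cv2.imread('pics/t6.png',0).astype(int)
for n,(l,t,r,d) in dict(cast=(385,264,414,300),jar=(396,203,430,232),cup=(175,155,209,189)).items(): print(n,abs(a-b)[t:d,l:r].mean().round(1))
o,c=snap('wrist');m=eyes.masks_of('cover','wrist')[0]['rect'];print('cover edge y mm',((onplane(cam('wrist'),[[290,m[3]-5]],.076)[0,:2]-O)@B*1e3).round(1))
here();bot.hand_in()"
```

```text
cast 100.2
jar 16.7
cup 15.3
cover edge y mm [-6.3 55.7]
box xy mm [-12.4 -61.2] z 198.1 tool y deg -15.5 down [ 0.024  0.039 -0.999] F box [-0.5  1.4] t 10.77
the job is handed in; nothing more can be done
```

I slid the cover across onto the deck and pushed the marked handle clockwise to its stop. The job was handed in at about 10.8 s, and it returned no verdict.

**Last checks:**
- **Cover:** its near edge measured about 56–63 mm along box y, which puts the cover's centre at roughly 116–122 mm (100 needed). It looked flat in the pictures.
- **Marked handle:** the disc was seen at (274,152) against (275,153) predicted for fully shut. A firmer push of 22 N did not move it further.
- **Plain handle:** it looked unmoved in the pictures, but I did not measure its final position.
- **Cast, jar and cup:** I compared the first and last top pictures.
    - The jar and cup differed only slightly (mean grey difference about 16), though I did not measure their positions.
    - The cast differed a lot (100). I think the arm was blocking the top camera there, but I did not confirm it. In the last wrist picture it is partly visible at about the same place as before, and the gripper never went near it.
- **Gripper:** it was about 0.2 m up and touching nothing when I handed in.

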